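# Cover the lunch pot and hold the cool box open

## Robot

A 7-joint arm with a two-finger parallel gripper is mounted at the origin on a cart in front of the work surface, level with it; the furniture and walls round the work are solid. World frame = base frame: x ahead of the robot, y to its left, z up, the work surface at z = 0. Lengths are in m, angles in rad, forces in N, time in s.
With the tool pointing down it reaches from about 0.4 to 0.85 m from the base axis. Payload 10.4 kg.
Tool frame: the origin (TCP) lies on the front face of the gripper's body, between the roots of the fingers; the fingertips stand 73 mm ahead of it and the grasp point (between the pads) lies 54 mm ahead of it; z points along the fingers, y is the line along which they close (so a half turn about z gives the same grasp; the last joint's range is limited). The gripper opens to 85 mm and grips with 20 to 120 N. Pads are 22 mm wide; open, the fingers measure 114 mm over their backs; the gripper's body (76 mm by 85 mm) begins 54 mm behind the grasp point. The pads swing forward as they close: fully open they stand 13 mm farther back than shut.
Start: joints at [-1.241, 0.332, -0.065, 1.46, 0.022, 1.35, -0.088], TCP at [0.216, 0.587, 0.304] pointing down, gripper open.
Joint ranges: [-2.6, 2.6], [-0.5, 2.12], [-1.47, 1.34], [0.16, 2.42], [-1.27, 4.41], [0.06, 2.06], [-2.6, 2.6]. Speed limits (rad/s): [2.22, 2.22, 2.79, 2.79, 3.14, 3.14, 3.14].

## Interface

Orientations are given as a unit quaternion [x, y, z, w].
In Python, from workcell import manip gives the robot as it stands.
- The arm moves only by the shell command python3 -m jog 'ROWS' [FORCE]. ROWS is JSON, a list of rows, each an object with "grip": the gripper command: -1 is fully open, 1 is shut, values between are in proportion; "slide": the shift along the tool's x, y, z in cm, a list of three; "yaw": the turn about the tool's z in rad. A call has 1 to 8 rows; each row shifts and turns the commanded pose from where the row before left it, along the tool's axes as they then stand; what a row does not reach is not made up. A row lasts 1/10 s, in which the tool goes at most 50 mm and 8.59 degrees, less where a joint would pass 70% of its speed; a pose out of reach is approached as far as the arm can. A call with a gripper value outside its range is refused whole. The fingers move at their own pace and stop on an object; FORCE is the grip in N (left out, the last holds). Time passes only in rows, so rows that do not move let the fingers close. It gives the time, the measured TCP pose, the force, the opening and the grip force at its end, in the units of the state.
- manip.get_obs(): the state, without advancing time (a new reading comes with each control period).
- manip.camera(name): name is "side" or "top" or "wrist"; returns the picture (480x640x3 uint8, blue, green, red); there is no depth.
- manip.calibration(name): a dict with "vfov" (degrees; the focal length in pixels is half the picture's height over the tangent of half this angle, whatever the lens; pixels are square), "cx", "cy" (the principal point, pixels), "camera_from_world" (4x4, takes a point from world to camera coordinates). Camera axes: x right, y down, z forward; pixel columns grow to the right and rows downward; lengths in m; the calibration is good to about 2 mm. A picture is of the moment at which its call begins: read the wrist's pose just before it. calibration takes no time and is no camera call; for the wrist camera it gives the pose at the moment of the call.
- manip.hand_in(): hands the job in; it is judged then, once.
Trained networks look in the newest picture that a camera, given by its name, has taken for a name from the list of things; names that differ only in an ending like _2 or _b are one class to them, and where a whole thing is asked for, a point or a joint stands for the part that bears it (a point fixed in the world has none). Each returns a list of dicts, best first, with "conf" (0 to 1); they miss things now and then, are a little off and sometimes report something else, mostly with a low value. They report only what shows in the picture. A call takes as long as a camera call. They do not tell look-alikes from the thing itself.
- manip.masks_of(thing, camera): "region" (480x640 bool, what is visible of it) and "centre" ([column, row] in pixels, amid what is visible of it).
The state is a dict: "clock": time; "joint_pos": joint angles; "joint_velocities": joint speeds; "tau": joint torques, N m; "position": TCP position; "ee_rot": TCP orientation; "ft_force": force on the tool from outside, world axes, zero at the start; "torque": the same for the moment, N m; "grip_width": opening from 0.0 (shut) to 1.0 (fully open); "grasp_force": force on a finger pad.
Only numpy, scipy, OpenCV 4.12 (cv2) and the standard library are available. Lean on these libraries where they do the work, as an engineer would, in place of code of your own. Each camera call takes 0.05 s, during which the arm holds its last target. There are 200 camera calls.

## Task

We are packing lunch: put the loose wooden cover on the open steel pot so that it sits fully home and level, setting it down rather than dropping it and leaving the pot where it stands. Then take the cool box's lid by its bar handle and raise it to 60 degrees open, short of its hinge stop, so that I can load the pot with both hands; the lid always falls shut by itself, so do not let it drop, and finish while still holding it there. Leave the mug and the mustard bottle as they are.

Things in the scene. Friction and masses are not known exactly. Their poses are not given: they have to be found in the camera images.
- cool_box: Grey insulated cool box with a white hinged lid, standing firm on the worktop (it does not slide). Body 160 deep (x) x 200 wide (y) x 125 mm high, hollow, walls 14 mm. Origin at the centre of its underside; its x axis points from the front (handle side) to the back (hinge side), z up, yaw varies.
- box_lid (a joint): Hinge angle of the cool box's lid in rad: 0 shut (also at the start), grows as the front edge rises, hinge stop at 1.31 (75 degrees); 60 degrees is 1.047. The lid (170 x 210 x 26 mm, about 0.45 kg) has an almost free hinge and falls shut from any angle when let go.
- box_lid_hinge (a point): Point on the hinge axis, middle of the lid's back edge, at the height of the body's rim (z 125 mm). The axis runs along the box's y. Axes turn with the lid: x from the front edge to the hinge, y along the hinge, z out of the lid's top (up when shut).
- box_lid_bar (a point): Middle of the lid's steel bar handle: a round bar 11 mm thick and 126 mm long, parallel to the hinge axis (along the lid's y), near the lid's front edge, on two posts 110 mm apart (11 mm thick). It lies 140 mm in front of the hinge axis and 62 mm above it when the lid is shut; 35 mm above the lid's top face (centre of bar). The round bar can turn between gripping fingers as the lid swings. Axes as those of box_lid_hinge.
- lunch_pot: Open round pot of brushed steel, outside diameter 100, height 75, wall 3.5 mm (mouth diameter 93 mm), 0.4 kg, with two boiled eggs at the bottom (fixed, up to 46 mm above the origin). Loose, stands on the worktop. Origin at the centre of its underside, z up.
- pot_cover: Loose round wooden cover of the pot, 0.12 kg, lying plug down on the worktop: below a dark plug of diameter 86 and 9 mm high that goes into the pot's mouth, then a wooden flange of diameter 110 and 6 mm thick (z 9 to 15 mm) that rests on the rim, then a round knob of diameter 28, 28 mm high (z 15 to 43 mm) to grip it by. Origin at the centre of the plug's underside, z up through the knob. Seated, the origin lies 66 mm above the pot's.
- mug: Striped mug, 86 mm wide and 90 mm high, bystander in front of the cool box. Origin at the centre of its underside.
- mustard_bottle: Yellow squeeze bottle, 47 mm wide, 142 mm high, bystander at the left of the cool box. Origin at the centre of its underside.
Not all that is in view belongs to the job. There is more than one size of the pot_cover; the one meant has the size given above.

How it is judged:
On the way, in this order (a step that is already met when the one before it is completed fails the run):
1. the cover sits home and level on the pot, let go, the cool box still shut (z of pot_cover in the frame of lunch_pot between 0.06 and 0.0685 m and horizontal distance between pot_cover and lunch_pot below 0.006 m and angle between the z axis of pot_cover and the z axis of lunch_pot, either way round below 0.0524 rad and contact force between the fingers and pot_cover below 0.1 N and value of joint box_lid below 0.1 rad), for 0.3 s.
2. the fingers have the cool box's lid and hold it 60 degrees open (value of joint box_lid between 0.942 and 1.152 rad and contact force between the fingers and box_lid above 0.5 N), for 0.3 s.
At the end, for the whole second after the job is handed in: The fingers alone hold the cool box's lid 60 degrees open, within 6 degrees; the cover is let go and seated on the pot: flange on the rim within 2.5 mm, centred within 6 mm, level within 3 degrees; the pot stands within 40 mm of where it stood, and nothing else props the lid (all of step 2 and contact force between box_lid and mustard_bottle below 0.2 N and contact force between box_lid and mug below 0.2 N and contact force between box_lid and pot_cover below 0.2 N and contact force between box_lid and lunch_pot below 0.2 N and z of pot_cover in the frame of lunch_pot between 0.06 and 0.0685 m and horizontal distance between pot_cover and lunch_pot below 0.006 m and angle between pot_cover's own z axis and vertical below 0.0524 rad and height (world z) of lunch_pot below 0.005 m and distance of lunch_pot from where it was at the start of the episode below 0.04 m and contact force between each of the arm, the fingers and pot_cover below 0.1 N); the arm keeps its last pose, push and grip.
It fails at once if the cool box's lid is let drop (falls faster than 3.5 rad/s) (velocity of joint box_lid below -3.5 rad/s).
It fails at once if the cover is dropped (moves faster than 0.6 m/s out of the fingers) (contact force between the fingers and pot_cover below 0.05 N and linear speed of pot_cover above 0.6 m/s).
It fails at once if the pot is shifted more than 40 mm or tipped over (distance of lunch_pot from where it was at the start of the episode above 0.04 m or angle between lunch_pot's own z axis and vertical above 0.5 rad).
It fails at once if the mug or the mustard bottle is pushed more than 30 mm or knocked over (distance of any of mug, mustard_bottle from where it was at the start of the episode above 0.03 m or angle between any of mug, mustard_bottle's own z axis and vertical above 0.5 rad).
It also fails if it takes over 51 s, if anything falls off the work surface, if the arm or the gripper's body presses on something with over 40 N, if the wrist force passes 120 N, or if a joint passes its speed limit or range.

## Working session

There is one attempt and no reset: what is moved stays moved. The work goes in short steps, Python scripts to look and compute and a shell command to move; the robot and the scene stay as the last step left them, time stands still between calls to the robot, and variables do not carry over. Pictures are saved under pics/ and viewed, at most 11 in all, crops included, and the job is handed in when it is done.

```bash
mkdir -p pics; cat > h.py <<'E'
from workcell import manip
import numpy as np, cv2
from scipy.spatial.transform import Rotation as R
def cal(n):
    c=manip.calibration(n); f=240/np.tan(np.radians(c['vfov'])/2)
    return f,c['cx'],c['cy'],np.array(c['camera_from_world'])
def ray(n,u,v,z,C=None):
    f,cx,cy,T=C or cal(n); Rm=T[:3,:3]; o=-Rm.T@T[:3,3]
    d=Rm.T@np.array([(u-cx)/f,(v-cy)/f,1]); return o+d*(z-o[2])/d[2]
def proj(n,p,C=None):
    f,cx,cy,T=C or cal(n); q=T[:3,:3]@np.array(p)+T[:3,3]; return [f*q[0]/q[2]+cx,f*q[1]/q[2]+cy]
E
python3 - <<'E'
from h import *
o=manip.get_obs(); print(o['clock'],o['position'],o['ee_rot'],R.from_quat(o['ee_rot']).as_matrix().round(2).tolist())
ims=[]
for n in ['top','side']:
    im=manip.camera(n); cv2.imwrite(f'pics/{n}0.png',im)
    for t in ['pot_cover','lunch_pot','cool_box','box_lid_bar','mug','mustard_bottle']:
        for d in manip.masks_of(t,n)[:3]:
            c=d['centre']; print(n,t,round(d['conf'],2),np.round(c),d['region'].sum(),ray(n,*c,0.03).round(3))
print(cal('top'))
E
```

```text
0.0 [0.21585786 0.58624069 0.30309181] [ 1.75492408e-01  9.84480503e-01 -7.38235714e-04 -9.35209578e-05] [[-0.94, 0.35, -0.0], [0.35, 0.94, -0.0], [-0.0, -0.0, -1.0]]
top pot_cover 0.88 [358. 301.] 1611 [ 0.368 -0.322  0.03 ]
top pot_cover 0.88 [420. 305.] 1003 [ 0.362 -0.47   0.03 ]
top lunch_pot 0.92 [218. 267.] 1669 [0.44  0.014 0.03 ]
top cool_box 0.92 [335. 194.] 7875 [ 0.622 -0.26   0.03 ]
top box_lid_bar 0.93 [331. 194.] 7716 [ 0.623 -0.251  0.03 ]
side lunch_pot 0.81 [343. 349.] 2855 [0.444 0.002 0.03 ]
side cool_box 0.79 [276. 256.] 8820 [ 0.628 -0.328  0.03 ]
side box_lid_bar 0.59 [275. 233.] 4157 [ 0.648 -0.441  0.03 ]
side mug 0.81 [385. 295.] 2045 [ 0.359 -0.185  0.03 ]
side mug 0.24 [274. 231.] 4184 [ 0.653 -0.453  0.03 ]
side mustard_bottle 0.71 [268. 333.] 1222 [ 0.596 -0.032  0.03 ]
(np.float64(450.65267638078814), 318.8312622690758, 242.54851405447835, array([[ 2.93499341e-02, -9.99568631e-01, -1.06444920e-03,
        -2.39650403e-01],
       [-9.98869476e-01, -2.92895329e-02, -3.74418724e-02,
         4.99024296e-01],
       [ 3.73945440e-02,  2.16216230e-03, -9.99298240e-01,
         1.09123870e+00],
       [ 0.00000000e+00,  0.00000000e+00,  0.00000000e+00,
         1.00000000e+00]]))
```

View pics/top0.png

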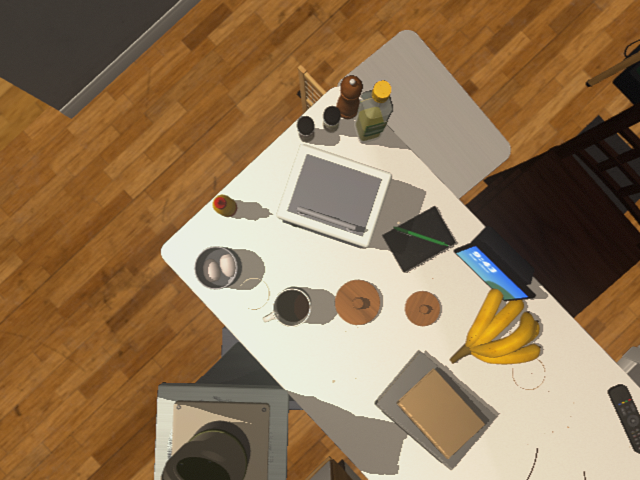

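View pics/side0.png

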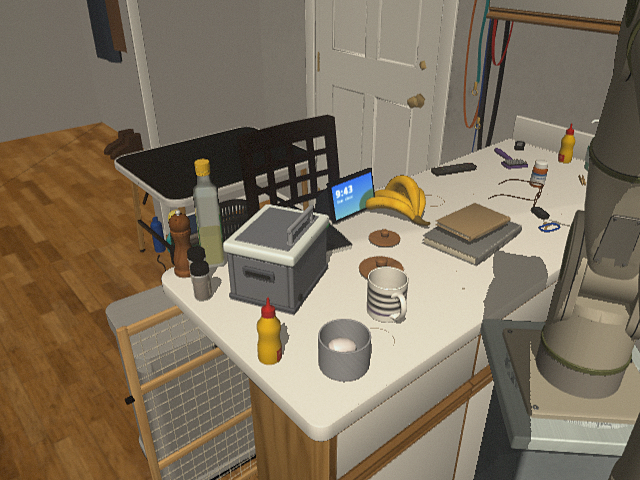

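The top view shows the open pot at (218,267), the mug at (292,306) and the cool box at (335,194), with its bar near (331,218). Three things could be taken for the cover:
- **Left wooden disc** at (358,301): about 46 px wide, or 110 mm.
- **Right wooden disc** at (420,305): about 37 px, or 87 mm, so it is a look-alike.
- **Mug top** at (292,306): not a cover.

I choose the left disc and will check it in a close crop.

```bash
python3 - <<'E'
from h import *
im=cv2.imread('pics/top0.png'); manip.camera('top'); C=cal('top')
cv2.imwrite('pics/crop1.png',cv2.resize(im[140:340,180:450],None,fx=2.9,fy=2.9,interpolation=cv2.INTER_CUBIC))
def ell(d,z):
    cs=max(cv2.findContours(d['region'].astype('uint8'),0,1)[0],key=cv2.contourArea)
    h=cv2.convexHull(cs)
    w=np.array([ray('top',*p[0],z,C)[:2] for p in h],'float32')
    c,r=cv2.minEnclosingCircle(w*100); e=cv2.fitEllipse(w*100); return np.array(c)/100,2*r/100,np.round(np.array(e[0])/100,4),np.round(np.array(e[1])/100,3)
for t,z in [('pot_cover',.015),('lunch_pot',.075)]:
    for d in manip.masks_of(t,'top')[:2]: print(t,d['conf'],ell(d,z))
d=manip.masks_of('box_lid_bar','top')[0]
cs=max(cv2.findContours(d['region'].astype('uint8'),0,1)[0],key=cv2.contourArea)
w=np.array([ray('top',*p[0],.15,C)[:2] for p in cs],'float32'); print(cv2.minAreaRect(w*100))
print(cv2.boundingRect(cs))
E
```

```text
pot_cover 0.74 (array([ 0.3643029 , -0.32108479]), 0.11219618797302246, array([ 0.3653, -0.3209]), array([0.108, 0.111]))
((60.217777252197266, -25.38172149658203), (21.04633331298828, 17.063764572143555), 72.85260772705078)
(276, 144, 116, 103)
```

View pics/crop1.png

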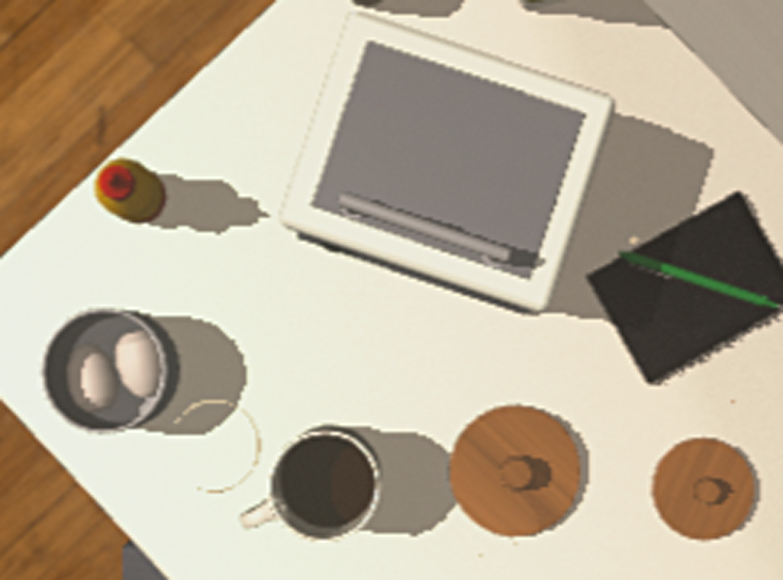

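The crop shows the large cover with its knob near (524,473) and the smaller look-alike near (703,488). The pot rim is centred at (111,370), and the bar runs from (340,200) to (508,254). I'll turn the tool square to the bar first.

```bash
cat >> h.py <<'E'
def to(p,yawdeg=None):
    o=manip.get_obs(); M=R.from_quat(o['ee_rot']).as_matrix()
    a=np.degrees(np.arctan2(M[1,1],M[0,1]))
    s='slide cm %s |pos %s tooly %.1f deg tilt %.2f t %.2f F %s w %.3f g %.1f'%((M.T@(np.array(p)-o['position'])*100).round(2),o['position'].round(4),a,M[2,2],o['clock'],o['ft_force'].round(1),o['grip_width'],o['grasp_force'])
    if yawdeg is not None: s+=' yaw %.3f'%np.radians(a-yawdeg)
    print(s)
E
python3 -m jog '[{"grip":-1,"slide":[0,0,0],"yaw":0.15},{"grip":-1,"slide":[0,0,0],"yaw":0.15},{"grip":-1,"slide":[0,0,0],"yaw":0.15},{"grip":-1,"slide":[0,0,0],"yaw":0.15},{"grip":-1,"slide":[0,0,0],"yaw":0.15},{"grip":-1,"slide":[0,0,0],"yaw":0.15},{"grip":-1,"slide":[0,0,0],"yaw":0.15},{"grip":-1,"slide":[0,0,0],"yaw":0.15}]' 40
python3 -m jog '[{"grip":-1,"slide":[0,0,0],"yaw":0.15},{"grip":-1,"slide":[0,0,0],"yaw":0.15},{"grip":-1,"slide":[0,0,0],"yaw":0.0},{"grip":-1,"slide":[0,0,0],"yaw":0.0}]'
python3 - <<'E'
from h import *
C=cal('top')
print('pot',ray('top',218.3,267.6,.075,C),'bar',ray('top',297.2,209,.187,C),ray('top',355.2,227.6,.187,C))
p=ray('top',218.3,267.6,.075,C)
to([p[0],p[1],.30],-17.1)
E
```

```text
clock: 1.7
position: [0.2159, 0.5865, 0.3039]
ee_rot: [0.703, 0.711, 0.0, -0.0]
ft_force: [0.4, -0.1, -0.1]
grip_width: 1.002
grasp_force: 0.0
clock: 2.1
position: [0.2159, 0.5866, 0.3039]
ee_rot: [0.798, 0.603, 0.0, 0.0]
ft_force: [0.4, -0.8, 0.1]
grip_width: 1.001
grasp_force: 0.0
pot [0.4392006 0.0035408 0.075    ] bar [ 0.56677701 -0.17888337  0.187     ] [ 0.53201598 -0.29890193  0.187     ]
slide cm [-49.96  37.44   0.39] |pos [0.2159 0.5866 0.3039] tooly -15.9 deg tilt -1.00 t 2.10 F [ 0.4 -0.8  0.1] w 1.001 g 0.0 yaw 0.021
```

```bash
python3 -m jog '[{"grip":-1,"slide":[-3.1,2.35,0],"yaw":0.02},{"grip":-1,"slide":[-3.1,2.35,0],"yaw":0},{"grip":-1,"slide":[-3.1,2.35,0],"yaw":0},{"grip":-1,"slide":[-3.1,2.35,0],"yaw":0},{"grip":-1,"slide":[-3.1,2.35,0],"yaw":0},{"grip":-1,"slide":[-3.1,2.35,0],"yaw":0},{"grip":-1,"slide":[-3.1,2.35,0],"yaw":0},{"grip":-1,"slide":[-3.1,2.35,0],"yaw":0}]' >/dev/null
python3 -m jog '[{"grip":-1,"slide":[-3.1,2.35,0],"yaw":0},{"grip":-1,"slide":[-3.1,2.35,0],"yaw":0},{"grip":-1,"slide":[-3.1,2.35,0],"yaw":0},{"grip":-1,"slide":[-3.1,2.35,0],"yaw":0},{"grip":-1,"slide":[-3.1,2.35,0],"yaw":0},{"grip":-1,"slide":[-3.1,2.35,0],"yaw":0},{"grip":-1,"slide":[-3.1,2.35,0],"yaw":0},{"grip":-1,"slide":[0,0,0],"yaw":0}]'
python3 - <<'E'
from h import *
C=cal('wrist'); T=C[3]; print('cam',(-T[:3,:3].T@T[:3,3]).round(3), proj('wrist',[.439,.0035,.075],C))
im=manip.camera('wrist'); cv2.imwrite('pics/w1.png',im)
for d in manip.masks_of('lunch_pot','wrist')[:2]:
    cs=max(cv2.findContours(d['region'].astype('uint8'),0,1)[0],key=cv2.contourArea); print(d['conf'],d['centre'],cv2.boundingRect(cs))
    w=np.array([ray('wrist',*p[0],.075,C)[:2] for p in cs],'float32'); print(cv2.minEnclosingCircle(w*100))
to([.365,-.321,.25],-17.1)
E
```

```text
clock: 3.7
position: [0.4161, 0.0334, 0.3044]
ee_rot: [0.806, 0.592, 0.001, 0.0]
ft_force: [-0.3, 0.6, 0.1]
grip_width: 0.998
grasp_force: 0.0
cam [0.437 0.1   0.373] [np.float64(366.85586719338255), np.float64(255.18087761902856)]
0.97 [364.0, 234.9] (299, 168, 133, 137)
((43.948612213134766, 1.6197386980056763), 5.243621349334717)
0.3 [555.5, 200.1] (493, 156, 137, 78)
((58.57288360595703, 0.06283009052276611), 5.441060543060303)
slide cm [-35.72   5.85   5.38] |pos [0.415  0.0375 0.3041] tooly -17.2 deg tilt -1.00 t 3.80 F [-0.3  0.9 -0.4] w 1.000 g 0.0 yaw -0.002
```

View pics/w1.png

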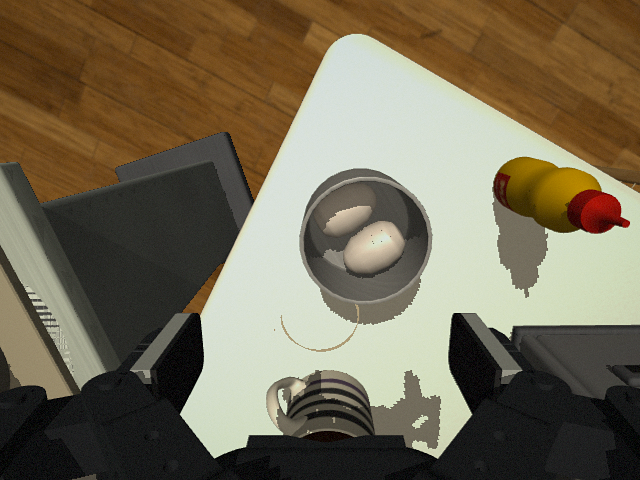

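The wrist view shows the pot rim centred near (366,240), with the mug below at (325,405) and the mustard bottle at (560,195). The arm was still settling, so I'll measure again at rest.

```bash
cat >> h.py <<'E'
def disc(n,t,z,diam,near=None,im=None):
    # circle of known height from the mask's outline; robust fit of a circle of given diameter that covers the outermost points
    C=cal(n); im=manip.camera(n); out=[]
    for d in manip.masks_of(t,n)[:2]:
        cs=max(cv2.findContours(d['region'].astype('uint8'),0,1)[0],key=cv2.contourArea)
        w=np.array([ray(n,*p[0],z,C)[:2] for p in cs],'float32'); c,r=cv2.minEnclosingCircle(w*100)
        print(n,t,round(d['conf'],2),np.round(d['centre']),'circ',np.round(np.array(c)/100,4),round(r/50,4))
    return im,C
E
python3 - <<'E'
from h import *
C=cal('wrist'); print(manip.get_obs()['position'])
im,_=disc('wrist','lunch_pot',.075,.1)
g=cv2.medianBlur(cv2.cvtColor(im,6),3)
cc=cv2.HoughCircles(g,cv2.HOUGH_GRADIENT,1,40,param1=100,param2=30,minRadius=52,maxRadius=72)
for c in cc[0][:3]: print('hough',c,ray('wrist',c[0],c[1],.075,C).round(4))
disc('top','lunch_pot',.075,.1)
im=cv2.imread('pics/top0.png');g=cv2.cvtColor(im,6)
cc=cv2.HoughCircles(g[240:295,185:250],cv2.HOUGH_GRADIENT,1,10,param1=100,param2=12,minRadius=20,maxRadius=26)
for c in cc[0][:3]: print('hough',c,ray('top',c[0]+185,c[1]+240,.075).round(4))
print(manip.get_obs()['position'])
E
```

```text
[0.4149956  0.03748374 0.304094  ]
wrist lunch_pot 0.6 [367. 243.] circ [0.4415 0.0167] 0.1058
hough [368.5 246.5  61.5] [0.4408 0.014  0.075 ]
hough [328.5 461.5  54.9] [ 0.3548 -0.1635  0.075 ]
top lunch_pot 0.97 [218. 270.] circ [0.4406 0.0057] 0.1098
top lunch_pot 0.33 [289. 308.] circ [ 0.35   -0.1551] 0.1199
hough [31.5 27.5 20.7] [0.4393 0.0077 0.075 ]
[0.41466879 0.03895224 0.30387131]
```

```bash
python3 -m jog '[{"grip":-1,"slide":[-4,0.6,0.6],"yaw":0},{"grip":-1,"slide":[-4,0.6,0.6],"yaw":0},{"grip":-1,"slide":[-4,0.6,0.6],"yaw":0},{"grip":-1,"slide":[-4,0.6,0.6],"yaw":0},{"grip":-1,"slide":[-4,0.6,0.6],"yaw":0},{"grip":-1,"slide":[-4,0.6,0.6],"yaw":0},{"grip":-1,"slide":[-4,0.6,0.6],"yaw":0},{"grip":-1,"slide":[-4,0.6,0.6],"yaw":0}]' >/dev/null
python3 -m jog '[{"grip":-1,"slide":[0,0,0],"yaw":0},{"grip":-1,"slide":[0,0,0],"yaw":0},{"grip":-1,"slide":[0,0,0],"yaw":0},{"grip":-1,"slide":[0,0,0],"yaw":0}]'
python3 - <<'E'
from h import *
print(manip.get_obs()['position'])
C=cal('wrist');im,_=disc('wrist','pot_cover',.015,.1)
cv2.imwrite('pics/w2.png',im)
print(proj('wrist',[.365,-.321,.043],C),proj('wrist',[.365,-.321,.015],C))
disc('top','pot_cover',.015,.1)
to([.365,-.321,.12],-17.1)
E
```

```text
clock: 5.2
position: [0.3663, -0.2804, 0.256]
ee_rot: [0.804, 0.594, 0.0, 0.0]
ft_force: [1.0, -0.2, -0.8]
grip_width: 0.996
grasp_force: 0.0
[ 0.36628256 -0.28038828  0.25599475]
wrist pot_cover 0.83 [337. 268.] circ [ 0.3657 -0.3189] 0.1096
wrist pot_cover 0.72 [379. 417.] circ [ 0.3553 -0.4718] 0.0848
[np.float64(340.8743742345494), np.float64(284.91243296190686)] [np.float64(339.6544316053263), np.float64(272.05790890984565)]
top pot_cover 0.82 [422. 307.] circ [ 0.3552 -0.4784] 0.0874
top pot_cover 0.55 [370. 294.] circ [ 0.385  -0.3583] 0.0592
slide cm [-3.82  1.1  13.59] |pos [ 0.3658 -0.2813  0.2559] tooly -17.2 deg tilt -1.00 t 5.40 F [-0.4  0.4  0.3] w 0.999 g 0.0 yaw -0.002
```

View pics/w2.png

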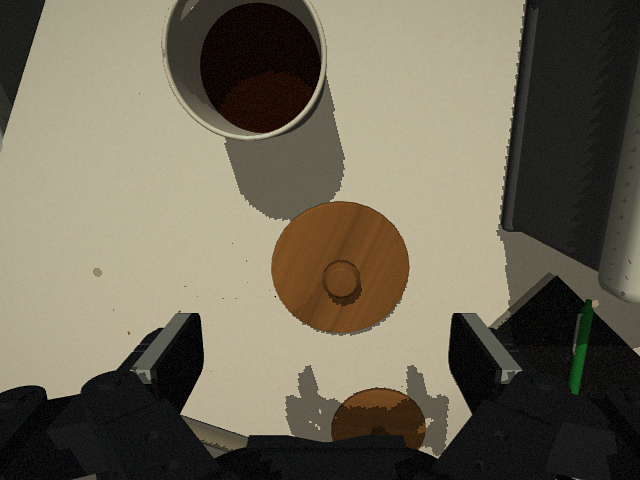

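The wrist view shows the large cover with its knob at (342,278), the mug at (245,65) and the smaller cover at (379,420), well clear. Next I'll descend on the knob.

```bash
python3 -m jog '[{"grip":-1,"slide":[-1.8,0.5,2.5],"yaw":0},{"grip":-1,"slide":[-1.7,0.6,2.5],"yaw":0},{"grip":-1,"slide":[0,0,3],"yaw":0},{"grip":-1,"slide":[0,0,3],"yaw":0},{"grip":-1,"slide":[0,0,0],"yaw":0},{"grip":-1,"slide":[0,0,0],"yaw":0},{"grip":-1,"slide":[0,0,0],"yaw":0}]'
python3 - <<'E'
from h import *
to([.366,-.318,.093],-17.1)
C=cal('wrist');im,_=disc('wrist','pot_cover',.015,.1)
to([.366,-.318,.093],-17.1)
E
```

```text
clock: 6.1
position: [0.3649, -0.2952, 0.1734]
ee_rot: [0.804, 0.595, 0.001, -0.006]
ft_force: [-0.3, 0.8, 0.1]
grip_width: 1.002
grasp_force: 0.0
slide cm [-2.22  0.83  8.01] |pos [ 0.3649 -0.2952  0.1734] tooly -16.9 deg tilt -1.00 t 6.10 F [-0.3  0.8  0.1] w 1.002 g 0.0 yaw 0.003
wrist pot_cover 0.69 [339. 290.] circ [ 0.3663 -0.3189] 0.1104
slide cm [-2.26  0.82  7.99] |pos [ 0.3651 -0.2949  0.1732] tooly -16.9 deg tilt -1.00 t 6.20 F [ 0.3 -0.2  0.1] w 1.001 g 0.0 yaw 0.003
```

```bash
python3 - <<'E'
from h import *
print(manip.get_obs()['joint_pos'].round(2) if hasattr(manip.get_obs()['joint_pos'],'round') else manip.get_obs()['joint_pos'])
E
python3 -m jog '[{"grip":-1,"slide":[-1.1,0.4,1],"yaw":0},{"grip":-1,"slide":[-1.1,0.4,1],"yaw":0},{"grip":-1,"slide":[0,0,1],"yaw":0},{"grip":-1,"slide":[0,0,1],"yaw":0},{"grip":-1,"slide":[0,0,0],"yaw":0},{"grip":-1,"slide":[0,0,0],"yaw":0}]'
python3 - <<'E'
from h import *
to([.366,-.318,.093],-17.1); o=manip.get_obs(); print(o['joint_pos'])
E
```

```text
[-0.52  0.25  1.23  2.05 -0.28  1.04  0.56]
clock: 6.8
position: [0.3651, -0.3174, 0.1317]
ee_rot: [0.804, 0.595, 0.001, -0.007]
ft_force: [0.0, -0.2, -0.6]
grip_width: 1.004
grasp_force: 0.0
slide cm [-0.07  0.14  3.87] |pos [ 0.3651 -0.3174  0.1317] tooly -16.9 deg tilt -1.00 t 6.80 F [ 0.  -0.2 -0.6] w 1.004 g 0.0 yaw 0.003
[-0.32916613  0.37873259  1.10772024  2.04687781 -0.4159471   0.9748469
  0.7005331 ]
```

```bash
python3 -m jog '[{"grip":-1,"slide":[0,0.1,1.2],"yaw":0},{"grip":-1,"slide":[0,0,1.2],"yaw":0},{"grip":-1,"slide":[0,0,1.0],"yaw":0},{"grip":-1,"slide":[0,0,0.4],"yaw":0},{"grip":-1,"slide":[0,0,0],"yaw":0},{"grip":0.3,"slide":[0,0,0],"yaw":0},{"grip":0.8,"slide":[0,0,0],"yaw":0},{"grip":0.8,"slide":[0,0,0],"yaw":0}]' 40
python3 -m jog '[{"grip":1,"slide":[0,0,0],"yaw":0},{"grip":1,"slide":[0,0,0],"yaw":0},{"grip":1,"slide":[0,0,0],"yaw":0},{"grip":1,"slide":[0,0,0],"yaw":0}]' 40
python3 - <<'E'
from h import *
to([.44,.01,.25],-17.1); o=manip.get_obs(); print(o['joint_pos'])
E
```

```text
clock: 7.6
position: [0.3659, -0.3178, 0.0938]
ee_rot: [0.804, 0.595, 0.001, -0.006]
ft_force: [-0.3, -0.9, 0.1]
grip_width: 0.515
grasp_force: 0.0
clock: 8.0
position: [0.366, -0.3178, 0.094]
ee_rot: [0.804, 0.595, 0.001, -0.007]
ft_force: [-1.5, 1.5, 5.3]
grip_width: 0.309
grasp_force: 39.0
slide cm [ 33.65  -2.63 -15.26] |pos [ 0.366  -0.3178  0.094 ] tooly -17.0 deg tilt -1.00 t 8.00 F [-1.5  1.5  5.3] w 0.309 g 39.0 yaw 0.002
[-0.25433718  0.44852405  1.02875514  2.06723231 -0.49677497  0.90784935
  0.75834212]
```

```bash
python3 -m jog '[{"grip":1,"slide":[0,0,-0.5],"yaw":0},{"grip":1,"slide":[0,0,-1.5],"yaw":0},{"grip":1,"slide":[0,0,-2.2],"yaw":0},{"grip":1,"slide":[0,0,-2.2],"yaw":0},{"grip":1,"slide":[0,0,-2.2],"yaw":0},{"grip":1,"slide":[0,0,-2.2],"yaw":0},{"grip":1,"slide":[0,0,-1.5],"yaw":0},{"grip":1,"slide":[0,0,0],"yaw":0}]'
python3 - <<'E'
from h import *
to([.43,.01,.23],-17.1); o=manip.get_obs(); print(o['joint_pos'])
C=cal('wrist');im,_=disc('wrist','pot_cover',o['position'][2]-.094+.015,.1); cv2.imwrite('pics/w3.png',im)
E
```

```text
clock: 8.8
position: [0.3672, -0.3196, 0.218]
ee_rot: [0.804, 0.595, 0.002, -0.006]
ft_force: [0.5, 0.0, -2.5]
grip_width: 0.313
grasp_force: 39.7
slide cm [33.36 -3.61 -0.85] |pos [ 0.3672 -0.3196  0.218 ] tooly -17.0 deg tilt -1.00 t 8.80 F [ 0.5  0.  -2.5] w 0.313 g 39.7 yaw 0.003
[-0.50221348  0.21278194  1.26130086  1.96457933 -0.2301182   1.13246508
  0.55783517]
wrist pot_cover 0.84 [324. 285.] circ [ 0.3664 -0.3205] 0.1083
wrist pot_cover 0.65 [332. 435.] circ [ 0.3528 -0.3734] 0.0111
```

View pics/w3.png

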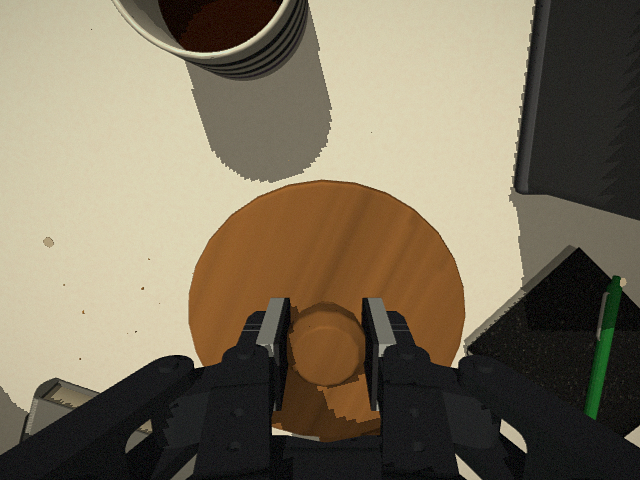

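The cover hangs level between the fingers, with its knob centred at (326,343) and its flange concentric with the TCP. Next I'll carry it to a point short of the pot and look at the pot past the cover.

```bash
python3 -m jog '[{"grip":1,"slide":[1.5,-0.2,-0.3],"yaw":0},{"grip":1,"slide":[3,-0.4,-0.3],"yaw":0},{"grip":1,"slide":[3.5,-0.4,-0.3],"yaw":0},{"grip":1,"slide":[4,-0.5,0],"yaw":0},{"grip":1,"slide":[4,-0.5,0],"yaw":0},{"grip":1,"slide":[3.5,-0.5,0],"yaw":0},{"grip":1,"slide":[3,-0.5,0],"yaw":0},{"grip":1,"slide":[1.5,-0.3,0],"yaw":0}]' >/dev/null
python3 -m jog '[{"grip":1,"slide":[0,0,0],"yaw":0},{"grip":1,"slide":[0,0,0],"yaw":0},{"grip":1,"slide":[0,0,0],"yaw":0},{"grip":1,"slide":[0,0,0],"yaw":0},{"grip":1,"slide":[0,0,0],"yaw":0}]'
python3 - <<'E'
from h import *
to([.44,.01,.23],-17.1)
C=cal('wrist');im,_=disc('wrist','lunch_pot',.075,.1); cv2.imwrite('pics/w4.png',im)
g=cv2.medianBlur(cv2.cvtColor(im,6),3)
for c in cv2.HoughCircles(g,cv2.HOUGH_GRADIENT,1,40,param1=100,param2=25,minRadius=55,maxRadius=110)[0][:4]: print('hough',c,ray('wrist',c[0],c[1],.075,C).round(4))
to([.44,.01,.23],-17.1)
for n in ['top','side']: disc(n,'lunch_pot',.075,.1)
E
```

```text
clock: 10.2
position: [0.4049, -0.0811, 0.2279]
ee_rot: [0.804, 0.595, 0.001, -0.007]
ft_force: [0.1, 0.1, -0.9]
grip_width: 0.309
grasp_force: 39.6
slide cm [ 9.74  0.68 -0.13] |pos [ 0.4049 -0.0811  0.2279] tooly -17.0 deg tilt -1.00 t 10.20 F [ 0.1  0.1 -0.9] w 0.309 g 39.6 yaw 0.001
wrist lunch_pot 0.92 [344.  74.] circ [0.4404 0.0119] 0.0995
hough [344.5  70.5  92.9] [0.4411 0.0111 0.075 ]
slide cm [ 9.71  0.69 -0.12] |pos [ 0.405  -0.0809  0.228 ] tooly -17.0 deg tilt -1.00 t 10.30 F [ 0.5 -0.4 -1.9] w 0.311 g 39.6 yaw 0.002
top lunch_pot 0.93 [219. 257.] circ [0.4519 0.007 ] 0.1069
top lunch_pot 0.68 [336. 195.] circ [ 0.6136 -0.2548] 0.2787
```

View pics/w4.png

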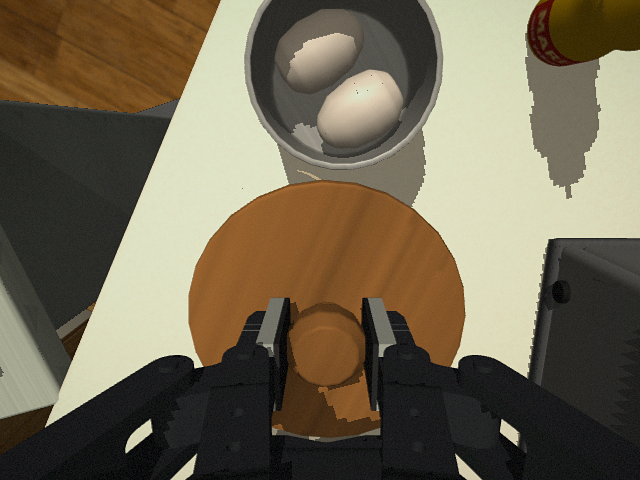

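The rim is centred at (344,70), partly cut off at the top edge. I'll go 3 cm closer for a fuller view.

```bash
python3 -m jog '[{"grip":1,"slide":[1,0.2,0],"yaw":0},{"grip":1,"slide":[1.5,0.3,0],"yaw":0},{"grip":1,"slide":[0.5,0.2,0],"yaw":0},{"grip":1,"slide":[0,0,0],"yaw":0},{"grip":1,"slide":[0,0,0],"yaw":0},{"grip":1,"slide":[0,0,0],"yaw":0},{"grip":1,"slide":[0,0,0],"yaw":0}]'
python3 - <<'E'
from h import *
from scipy.optimize import least_squares
C=cal('wrist');z=manip.get_obs()['position'][2]
im=manip.camera('wrist'); d=manip.masks_of('lunch_pot','wrist')[0]
cs=max(cv2.findContours(d['region'].astype('uint8'),0,1)[0],key=cv2.contourArea)[:,0]
cs=cs[(cs[:,1]>3)&(cs[:,1]<150)]   # free rim outline, above the cover
w=np.array([ray('wrist',*p,.075,C)[:2] for p in cs])
r=least_squares(lambda q:np.hypot(*(w-q).T)-.05,[.44,.012],loss='soft_l1',f_scale=.001); print(d['conf'],len(cs),cs.min(0),cs.max(0),r.x.round(4),np.abs(r.fun).mean())
r=least_squares(lambda q:np.hypot(*(w-q[:2]).T)-q[2],[.44,.012,.05],loss='soft_l1',f_scale=.001); print(r.x.round(4))
d=manip.masks_of('pot_cover','wrist')[0]; cs=max(cv2.findContours(d['region'].astype('uint8'),0,1)[0],key=cv2.contourArea)[:,0]
cs=cs[cs[:,1]<300]; w=np.array([ray('wrist',*p,z-.094+.015,C)[:2] for p in cs])
r=least_squares(lambda q:np.hypot(*(w-q).T)-.055,manip.get_obs()['position'][:2],loss='soft_l1',f_scale=.001); print('cover',d['conf'],r.x.round(4),np.abs(r.fun).mean(),manip.get_obs()['position'])
to([.4415,.013,.23],-17)
E
```

```text
clock: 11.2
position: [0.4203, -0.0542, 0.2282]
ee_rot: [0.804, 0.595, 0.001, -0.007]
ft_force: [0.3, 0.2, -1.3]
grip_width: 0.312
grasp_force: 39.6
0.71 324 [234  27] [425 149] [0.4406 0.0113] 0.0003574510801865476
[0.4408 0.0122 0.0493]
cover 0.81 [ 0.4187 -0.0567] 0.004246121117798225 [ 0.42040153 -0.05404961  0.22821939]
slide cm [ 7.03  0.06 -0.11] |pos [ 0.4204 -0.054   0.2282] tooly -17.0 deg tilt -1.00 t 11.35 F [-0.5  0.3 -1.4] w 0.314 g 39.6 yaw 0.000
```

```bash
python3 -m jog '[{"grip":1,"slide":[1.5,0,0],"yaw":0},{"grip":1,"slide":[2.5,0,0],"yaw":0},{"grip":1,"slide":[2,0,1],"yaw":0},{"grip":1,"slide":[1,0.1,1.5],"yaw":0},{"grip":1,"slide":[0,0,1.5],"yaw":0},{"grip":1,"slide":[0,0,0.5],"yaw":0},{"grip":1,"slide":[0,0,0],"yaw":0},{"grip":1,"slide":[0,0,0],"yaw":0}]'
python3 - <<'E'
from h import *
to([.4414,.0127,.16],-17)
a=manip.camera('wrist');b=manip.camera('side')
pc=np.array(proj('side',[.44,.012,.09])).astype(int)
b=cv2.resize(b[pc[1]-70:pc[1]+70,pc[0]-80:pc[0]+80],(420,368),interpolation=2)
a=cv2.resize(a,(380,285)); c=np.zeros((368,800,3),'uint8'); c[:285,:380]=a; c[:,380:]=b; cv2.imwrite('pics/m5.png',c)
E
```

```text
clock: 12.15
position: [0.4418, 0.0133, 0.1843]
ee_rot: [0.804, 0.595, 0.001, -0.007]
ft_force: [0.3, 0.7, -1.8]
grip_width: 0.313
grasp_force: 39.6
slide cm [-0.1   0.    2.43] |pos [0.4418 0.0133 0.1843] tooly -17.0 deg tilt -1.00 t 12.15 F [ 0.3  0.7 -1.8] w 0.313 g 39.6 yaw 0.000
```

View pics/m5.png

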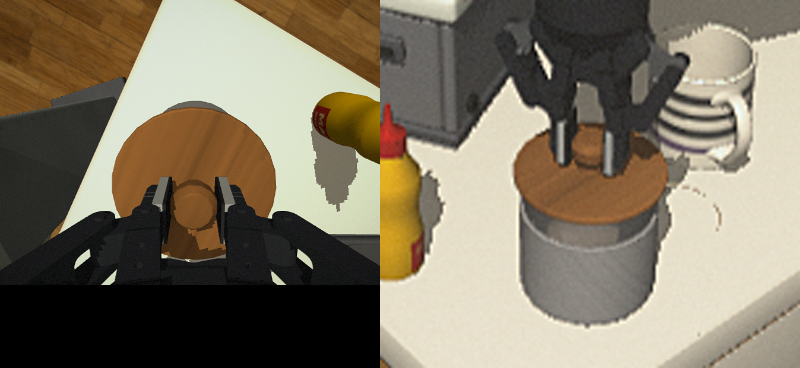

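The side crop shows the cover level and concentric just above the pot rim at (590,240), so I'll lower it slowly.

```bash
python3 -m jog '[{"grip":1,"slide":[-0.1,0,0.5],"yaw":0},{"grip":1,"slide":[0,0,0.5],"yaw":0},{"grip":1,"slide":[0,0,0.3],"yaw":0},{"grip":1,"slide":[0,0,0.3],"yaw":0},{"grip":1,"slide":[0,0,0],"yaw":0},{"grip":1,"slide":[0,0,0],"yaw":0}]'
python3 -m jog '[{"grip":1,"slide":[0,0,0.2],"yaw":0},{"grip":1,"slide":[0,0,0.2],"yaw":0},{"grip":1,"slide":[0,0,0.2],"yaw":0},{"grip":1,"slide":[0,0,0],"yaw":0},{"grip":1,"slide":[0,0,0],"yaw":0}]'
```

```text
clock: 12.85
position: [0.4411, 0.0125, 0.1678]
ee_rot: [0.804, 0.595, 0.001, -0.007]
ft_force: [0.2, 0.4, -2.0]
grip_width: 0.314
grasp_force: 39.6
clock: 13.35
position: [0.4411, 0.0125, 0.1618]
ee_rot: [0.804, 0.595, 0.001, -0.007]
ft_force: [-0.1, 0.2, -1.9]
grip_width: 0.311
grasp_force: 39.6
```

```bash
python3 -m jog '[{"grip":1,"slide":[0,0,0.1],"yaw":0},{"grip":1,"slide":[0,0,0.1],"yaw":0},{"grip":1,"slide":[0,0,0.1],"yaw":0},{"grip":1,"slide":[0,0,0],"yaw":0},{"grip":1,"slide":[0,0,0],"yaw":0}]'
```

```text
clock: 13.85
position: [0.4413, 0.0126, 0.1599]
ee_rot: [0.804, 0.595, 0.001, -0.007]
ft_force: [-9.2, -0.5, 20.5]
grip_width: 0.312
grasp_force: 41.9
```

Contact came at the expected height, so the cover is home. I'll relieve the push and release.

```bash
python3 -m jog '[{"grip":1,"slide":[0,0,-0.1],"yaw":0},{"grip":0.2,"slide":[0,0,0],"yaw":0},{"grip":-0.2,"slide":[0,0,0],"yaw":0},{"grip":-0.6,"slide":[0,0,0],"yaw":0},{"grip":-1,"slide":[0,0,0],"yaw":0},{"grip":-1,"slide":[0,0,0],"yaw":0},{"grip":-1,"slide":[0,0,0],"yaw":0},{"grip":-1,"slide":[0,0,0],"yaw":0}]'
python3 -m jog '[{"grip":-1,"slide":[0,0,-1.5],"yaw":0},{"grip":-1,"slide":[0,0,-2.5],"yaw":0},{"grip":-1,"slide":[0,0,-2.5],"yaw":0},{"grip":-1,"slide":[0,0,-2.5],"yaw":0},{"grip":-1,"slide":[0,0,-2.5],"yaw":0},{"grip":-1,"slide":[0,0,-2.5],"yaw":0},{"grip":-1,"slide":[0,0,0],"yaw":0},{"grip":-1,"slide":[0,0,0],"yaw":0}]'
python3 - <<'E'
from h import *
a,_=disc('wrist','pot_cover',.081,.11);b=manip.camera('side')
pc=np.array(proj('side',[.44,.012,.09])).astype(int)
b=cv2.resize(b[pc[1]-70:pc[1]+70,pc[0]-80:pc[0]+80],(420,368),interpolation=2)
a=cv2.resize(a,(380,285)); c=np.zeros((368,800,3),'uint8'); c[:285,:380]=a; c[:,380:]=b; cv2.imwrite('pics/m6.png',c)
to([.5494,-.2389,.32],-17)
E
```

```text
clock: 14.65
position: [0.4411, 0.0126, 0.1598]
ee_rot: [0.804, 0.595, 0.001, -0.007]
ft_force: [0.3, 0.2, 1.1]
grip_width: 0.996
grasp_force: 0.0
clock: 15.45
position: [0.4421, 0.011, 0.2998]
ee_rot: [0.804, 0.595, 0.001, -0.007]
ft_force: [-0.2, 0.3, -0.7]
grip_width: 0.999
grasp_force: 0.0
wrist pot_cover 0.6 [324. 230.] circ [0.4399 0.0112] 0.1095
slide cm [-20.73  17.57  -2.48] |pos [0.4417 0.0109 0.2989] tooly -17.0 deg tilt -1.00 t 15.60 F [ 0.6  0.2 -0.5] w 0.999 g 0.0 yaw 0.001
```

View pics/m6.png

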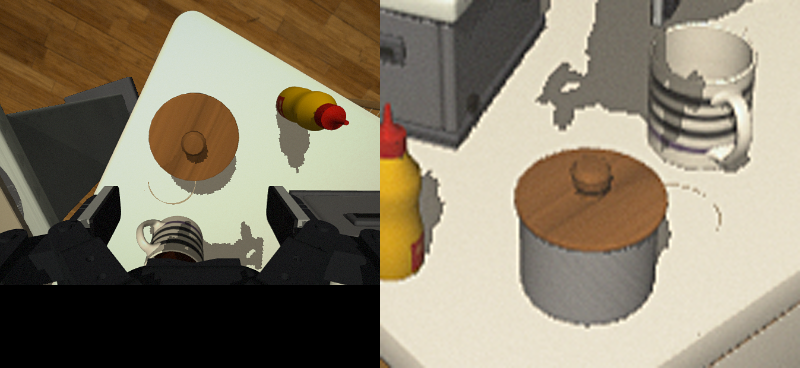

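The cover sits level and home on the pot, at (590,200) in the side crop. Next I'll move above the bar.

```bash
python3 -m jog '[{"grip":-1,"slide":[-1.5,1,-0.5],"yaw":0},{"grip":-1,"slide":[-2.5,2.2,-0.5],"yaw":0},{"grip":-1,"slide":[-3,2.6,-0.5],"yaw":0},{"grip":-1,"slide":[-3,2.6,-0.5],"yaw":0},{"grip":-1,"slide":[-3,2.6,-0.5],"yaw":0},{"grip":-1,"slide":[-3,2.6,0],"yaw":0},{"grip":-1,"slide":[-3,2.6,0],"yaw":0},{"grip":-1,"slide":[-1.7,1.4,0],"yaw":0}]' >/dev/null
python3 -m jog '[{"grip":-1,"slide":[0,0,0],"yaw":0},{"grip":-1,"slide":[0,0,0],"yaw":0},{"grip":-1,"slide":[0,0,0],"yaw":0},{"grip":-1,"slide":[0,0,0],"yaw":0}]'
python3 - <<'E'
from h import *
to([.5494,-.2389,.30],-17)
C=cal('wrist');im=manip.camera('wrist');cv2.imwrite('pics/w7.png',im); np.save('C7.npy',np.array([C[0],C[1],C[2],*C[3].ravel()]))
print(proj('wrist',[.5668,-.1789,.187],C),proj('wrist',[.532,-.2989,.187],C),manip.get_obs()['joint_pos'])
E
```

```text
clock: 16.8
position: [0.5503, -0.2373, 0.3211]
ee_rot: [0.803, 0.596, 0.001, -0.007]
ft_force: [-0.9, -0.1, 0.6]
grip_width: 1.0
grasp_force: 0.0
slide cm [-0.2  -0.02  2.11] |pos [ 0.5503 -0.2373  0.3211] tooly -16.9 deg tilt -1.00 t 16.80 F [-0.9 -0.1  0.6] w 1.000 g 0.0 yaw 0.003
[np.float64(326.3785163215177), np.float64(150.88775485463066)] [np.float64(329.14797453982965), np.float64(380.91438058561016)] [-0.45729462  0.41755453  1.05606054  1.54186709 -0.37288441  1.40959165
  0.332519  ]
```

View pics/w7.png

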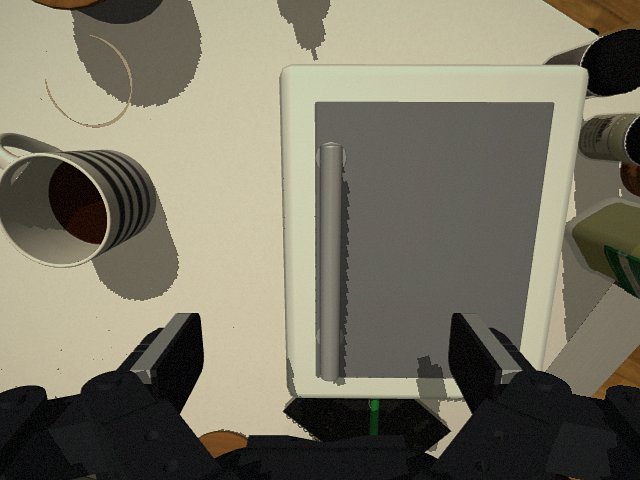

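The bar runs from (332,143) to (330,380), parallel to the pads and about 2 mm from where I expected it. I'll descend onto it.

```bash
python3 -m jog '[{"grip":-1,"slide":[-0.1,0.15,1.3],"yaw":0},{"grip":-1,"slide":[0,0,1.5],"yaw":0},{"grip":-1,"slide":[0,0,1.5],"yaw":0},{"grip":-1,"slide":[0,0,1.5],"yaw":0},{"grip":-1,"slide":[0,0,1.5],"yaw":0},{"grip":-1,"slide":[0,0,0.5],"yaw":0},{"grip":-1,"slide":[0,0,0],"yaw":0},{"grip":-1,"slide":[0,0,0],"yaw":0}]' 60
python3 -m jog '[{"grip":0,"slide":[0,0,0],"yaw":0},{"grip":0.5,"slide":[0,0,0],"yaw":0},{"grip":0.7,"slide":[0,0,0],"yaw":0},{"grip":1,"slide":[0,0,0],"yaw":0},{"grip":1,"slide":[0,0,0],"yaw":0},{"grip":1,"slide":[0,0,0],"yaw":0},{"grip":1,"slide":[0,0,0],"yaw":0}]' 60
python3 - <<'E'
from h import *
to([.5515,-.2385,.243],-17)
E
```

```text
clock: 17.65
position: [0.5509, -0.2394, 0.2435]
ee_rot: [0.804, 0.595, 0.001, -0.007]
ft_force: [-0.8, 0.4, -0.8]
grip_width: 1.002
grasp_force: 0.0
clock: 18.35
position: [0.5512, -0.2393, 0.2433]
ee_rot: [0.804, 0.595, 0.001, -0.006]
ft_force: [2.6, -1.2, 0.1]
grip_width: 0.104
grasp_force: 58.4
slide cm [0.08 0.01 0.04] |pos [ 0.5512 -0.2393  0.2433] tooly -17.0 deg tilt -1.00 t 18.35 F [ 2.6 -1.2  0.1] w 0.104 g 58.4 yaw 0.001
```

```bash
python3 -m jog '[{"grip":1,"slide":[0,0.23,-0.48],"yaw":0},{"grip":1,"slide":[0,0.24,-0.48],"yaw":0},{"grip":1,"slide":[0,0.26,-0.46],"yaw":0},{"grip":1,"slide":[0,0.27,-0.47],"yaw":0},{"grip":1,"slide":[0,0,0],"yaw":0}]'
python3 - <<'E'
from h import *
to([.5512,-.2393,.2433],-17)
E
```

```text
clock: 18.85
position: [0.5606, -0.2421, 0.2624]
ee_rot: [0.804, 0.595, 0.001, -0.007]
ft_force: [-0.1, 2.2, -3.4]
grip_width: 0.106
grasp_force: 58.6
slide cm [-0.02 -0.96  1.92] |pos [ 0.5606 -0.2421  0.2624] tooly -16.9 deg tilt -1.00 t 18.85 F [-0.1  2.2 -3.4] w 0.106 g 58.6 yaw 0.001
```

Forces are small and it tracks well, so I'll follow the arc to 36°.

```bash
python3 -m jog '[{"grip":1,"slide":[0,0.59,-0.88],"yaw":0},{"grip":1,"slide":[0,0.66,-0.85],"yaw":0},{"grip":1,"slide":[0,0.71,-0.79],"yaw":0},{"grip":1,"slide":[0,0.77,-0.75],"yaw":0},{"grip":1,"slide":[0,0.82,-0.69],"yaw":0},{"grip":1,"slide":[0,0.86,-0.63],"yaw":0},{"grip":1,"slide":[0,0.91,-0.56],"yaw":0},{"grip":1,"slide":[0,0,0],"yaw":0}]'
python3 - <<'E'
from h import *
to([.5512,-.2393,.2433],-17); print(manip.get_obs()['joint_pos'])
E
```

```text
clock: 19.65
position: [0.6124, -0.2583, 0.316]
ee_rot: [0.803, 0.595, 0.001, -0.007]
ft_force: [-9.2, 9.1, 15.2]
grip_width: 0.1
grasp_force: 61.2
slide cm [-0.03 -6.34  7.34] |pos [ 0.6124 -0.2583  0.316 ] tooly -16.9 deg tilt -1.00 t 19.65 F [-9.2  9.1 15.2] w 0.100 g 61.2 yaw 0.002
[-0.30330575  0.5771979   0.98138048  1.35727015 -0.48063324  1.46405664
  0.36050015]
```

```bash
python3 -m jog '[{"grip":1,"slide":[0,-0.1,-0.15],"yaw":0},{"grip":1,"slide":[0,0.47,-0.26],"yaw":0},{"grip":1,"slide":[0,0.47,-0.25],"yaw":0},{"grip":1,"slide":[0,0.49,-0.22],"yaw":0},{"grip":1,"slide":[0,0.48,-0.21],"yaw":0},{"grip":1,"slide":[0,0,0],"yaw":0}]'
python3 - <<'E'
from h import *
to([.5512,-.2393,.2433],-17)
o=manip.get_obs(); p=o['position']-[.5512,-.2393,.2433]; x=np.hypot(p[0],p[1]); print(np.degrees(np.arctan2(.062+p[2],.14-x))-23.88, np.hypot(.062+p[2],.14-x))
E
```

```text
clock: 20.25
position: [0.6294, -0.2637, 0.3253]
ee_rot: [0.803, 0.595, 0.001, -0.007]
ft_force: [-5.3, 6.4, 8.4]
grip_width: 0.104
grasp_force: 60.0
slide cm [-0.03 -8.11  8.28] |pos [ 0.6294 -0.2637  0.3253] tooly -16.9 deg tilt -1.00 t 20.25 F [-5.3  6.4  8.4] w 0.104 g 60.0 yaw 0.001
44.15300571200352 0.15527179874388444
```

```bash
python3 -m jog '[{"grip":1,"slide":[0,0.5,-0.25],"yaw":0},{"grip":1,"slide":[0,0.5,-0.22],"yaw":0},{"grip":1,"slide":[0,0.51,-0.16],"yaw":0},{"grip":1,"slide":[0,0.51,-0.14],"yaw":0},{"grip":1,"slide":[0,0.52,-0.12],"yaw":0},{"grip":1,"slide":[0,0.53,-0.1],"yaw":0},{"grip":1,"slide":[0,0,0],"yaw":0},{"grip":1,"slide":[0,0,0],"yaw":0}]'
python3 - <<'E'
from h import *
to([.5512,-.2393,.2433],-17)
o=manip.get_obs(); p=o['position']-[.5512,-.2393,.2433]; x=np.hypot(p[0],p[1]); print(np.degrees(np.arctan2(.062+p[2],.14-x))-23.88, np.hypot(.062+p[2],.14-x))
E
```

```text
clock: 21.05
position: [0.6592, -0.2728, 0.3347]
ee_rot: [0.803, 0.595, 0.001, -0.006]
ft_force: [-2.1, 3.2, 7.0]
grip_width: 0.097
grasp_force: 61.9
slide cm [ -0.02 -11.23   9.24] |pos [ 0.6592 -0.2728  0.3347] tooly -16.9 deg tilt -1.00 t 21.05 F [-2.1  3.2  7. ] w 0.097 g 61.9 yaw 0.002
56.16761439400095 0.1557892367429609
```

```bash
python3 -m jog '[{"grip":1,"slide":[0,0.53,-0.1],"yaw":0},{"grip":1,"slide":[0,0.53,-0.07],"yaw":0},{"grip":1,"slide":[0,0,0],"yaw":0},{"grip":1,"slide":[0,0,0],"yaw":0},{"grip":1,"slide":[0,0,0],"yaw":0},{"grip":1,"slide":[0,0,0],"yaw":0}]'
python3 - <<'E'
from h import *
to([.5512,-.2393,.2433],-17)
o=manip.get_obs(); p=o['position']-[.5512,-.2393,.2433]; x=np.hypot(p[0],p[1]); print(np.degrees(np.arctan2(.062+p[2],.14-x))-23.88, np.hypot(.062+p[2],.14-x))
b=manip.camera('side')
C=cal('side'); ex=np.array([np.cos(np.radians(-17)),np.sin(np.radians(-17)),0]); ey=np.array([-ex[1],ex[0],0]); ez=np.array([0,0,1.])
H=np.array([.5512,-.2393,.125])+.14*ex
print('hinge',H)
for th,col in [(54,(0,0,255)),(60,(0,255,0)),(66,(255,0,0))]:
    t=np.radians(th); u=-np.cos(t)*ex+np.sin(t)*ez
    for s in (1,):
        a=proj('side',H+s*.105*ey,C); q=proj('side',H+s*.105*ey+.17*u,C)
        cv2.line(b,tuple(np.int32(a)),tuple(np.int32(q)),col,1)
c=b[120:400,180:460]; cv2.imwrite('pics/s8.png',cv2.resize(c,(590,590),interpolation=2))
E
```

```text
clock: 21.65
position: [0.6694, -0.2761, 0.3367]
ee_rot: [0.803, 0.595, 0.001, -0.006]
ft_force: [-0.9, 1.4, 7.2]
grip_width: 0.106
grasp_force: 61.4
slide cm [-1.000e-02 -1.231e+01  9.440e+00] |pos [ 0.6694 -0.2761  0.3367] tooly -16.9 deg tilt -1.00 t 21.65 F [-0.9  1.4  7.2] w 0.106 g 61.4 yaw 0.001
60.15901613721451 0.15627009087227162
hinge [ 0.68508267 -0.28023204  0.125     ]
```

View pics/s8.png

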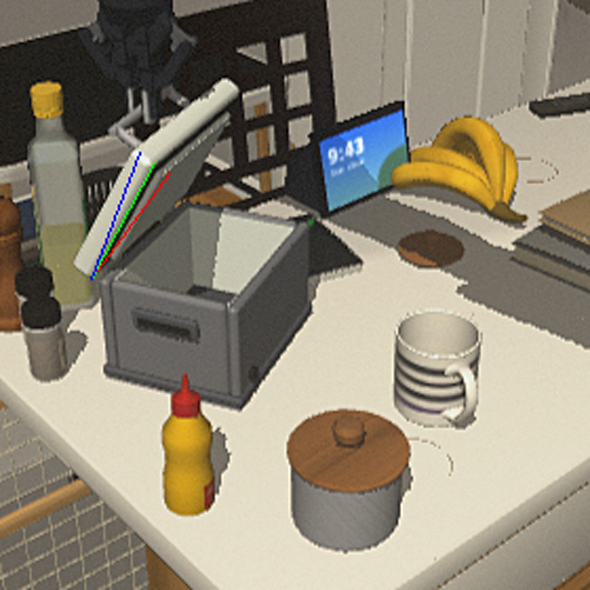

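The side view shows the lid held by its bar. Its lower edge lies along the green 60° line, from (95,275) to (155,162), and the pot is covered. The mug and mustard bottle are undisturbed, so I'm handing in.

```bash
python3 -c "
from workcell import manip
print(manip.hand_in())"
```

```text
the job is handed in; nothing more can be done
None
```

The job is handed in with the cover seated level on the pot and the cool box lid held by its bar at about 60° open; hand-in returned no verdict.

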